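Put the stacked lids on their keepsake boxes

ROBOT

A 6-joint arm with a two-finger parallel gripper is mounted at the origin on the work surface. World frame = base frame: x ahead of the robot, y to its left, z up, the work surface at z = 0. Lengths are in m, angles in rad, forces in N, time in s.
With the tool pointing down it reaches from about 0.375 to 0.975 m from the base axis. Payload 3.8 kg.
Tool frame: the origin (TCP) lies between the finger pads; the fingertips stand 8 mm ahead of it and the grasp point (between the pads) lies 11 mm behind it (arm.tip_extent is the distance from the TCP to the fingertips, in m); z points along the fingers, y is the line along which they close (so a half turn about z gives the same grasp; the last joint's range is limited). The gripper opens to 88 mm and grips with 3 to 60 N. Pads are 18 mm wide; open, the fingers measure 123 mm over their backs; the gripper's body (75 mm by 187 mm) begins 45 mm behind the grasp point.
Start: joints at [1.16, 0.264, 1.604, -0, 1.274, -0.037], TCP at [0.246, 0.628, 0.247] pointing down, gripper open.
Joint ranges: [-2.63, 2.63], [-0.94, 2.18], [0.31, 2.57], [-1.31, 4.45], [0, 2.66], [-2.55, 2.55]. Speed limits (rad/s): [2.57, 2.57, 3.14, 3.14, 3.14, 3.14].

INTERFACE

Orientations are given as a unit quaternion [x, y, z, w].
In Python, from cell import arm gives the robot as it stands.
- The arm moves only by the tool jog_arm, never from a script. Its argument "steps" is a list of rows, each an object with "linear": the shift along the tool's x, y, z in cm, a list of three; "dr": the turn, a rotation vector about the tool's x, y, z in degrees, a list of three. A call has 1 to 5 rows; each row shifts and turns the commanded pose from where the row before left it, along the tool's axes as they then stand; what a row does not reach is not made up. A row lasts 1/10 s, in which the tool goes at most 50 mm and 8.59 degrees, less where a joint would pass 70% of its speed; a pose out of reach is approached as far as the arm can. A call is refused whole if a number of a shift passes 5 or a number of a turn 8.59, either way. A call with a gripper value outside its range is refused whole. "fingers" is the finger opening in cm, from 0 to 8.81, set as the call begins (left out, the last holds). The fingers move at their own pace and stop on an object; "newtons" is the grip in N (left out, the last holds). Time passes only in rows, so rows that do not move let the fingers close. It gives the time, the measured TCP pose, the force, the opening and the grip force at its end, in the units of the state.
- arm.get_obs(): the state, without advancing time (a new reading comes with each control period).
- arm.grab_frame(name): name is "side" or "top" or "wrist"; returns a dict with "color" (400x640x3 uint8, blue, green, red), "fx", "fy", "cx", "cy" (pixels), "world_from_camera" (4x4, takes a point from camera to world coordinates); the wrist camera has in their place "hand_eye" (4x4, takes a point from camera to tool coordinates, whose origin is the TCP and whose axes are the flange's). Camera axes: x right, y down, z forward; pixel columns grow to the right and rows downward; lengths in m; the calibration is good to about 2 mm. A picture is of the moment at which its call begins: read the wrist's pose just before it. There is no depth.
- arm.finish_job(): hands the job in; it is judged then, once.
The state is a dict: "time": time; "joint_positions": joint angles; "joint_velocities": joint speeds; "joint_torque": joint torques, N m; "eef_pos": TCP position; "tcp_rot": TCP orientation; "force": force on the tool from outside, world axes, zero at the start; "torque": the same for the moment, N m; "finger_gap": finger opening in m; "gripper_force": force on a finger pad.
Only numpy, scipy, OpenCV 4.12 (cv2) and the standard library are available. Lean on these libraries where they do the work, as an engineer would, in place of code of your own. Each camera call takes 0.05 s, during which the arm holds its last target. There are 200 camera calls.

TASK

The finish on four keepsake boxes, rectangular, oval, square and round, has dried, and their lids lie in one stack on the bench: take the stack apart and close each box with the lid of its own shape. Every lid must sit fully down on its rim, level and turned in line with its box, with the boxes standing upright on the bench. Leave the glue bottle and the tape measure where they stand.

Things in the scene. Friction and masses are not known exactly. Their poses are not given: they have to be found in the camera images.
- rect_lid: long rectangular lid of brown wood, dark line inlaid round its top: a board 164 x 60 mm, 14 mm thick, with a plug of the same shape centred below, 140 x 36 mm, 6 mm deep, to fit the box's mouth. Origin: centre of the plug's underside; z up; board at z = 6 to 20 mm; x along its length (half a turn makes no difference). The lowest of the stack of lids: it lies on the bench on its plug.
- oval_lid: long oval (straight-sided, round-ended) lid of brown wood, dark line inlaid round its top: a board 136 x 56 mm, 14 mm thick, with a plug of the same shape centred below, 112 x 32 mm, 6 mm deep, to fit the box's mouth. Origin: centre of the plug's underside; z up; board at z = 6 to 20 mm; x along its length (half a turn makes no difference). It lies lengthwise on the rectangular lid.
- square_lid: small square lid of brown wood, dark line inlaid round its top: a board 50 x 50 mm, 14 mm thick, with a plug of the same shape centred below, 28 x 28 mm, 6 mm deep, to fit the box's mouth. Origin: centre of the plug's underside; z up; board at z = 6 to 20 mm; x and y square to its sides (quarter turns do not matter). It lies on one end of the oval lid, the round lid on the other, 5 to 15 mm away.
- round_lid: small round lid of brown wood, dark line inlaid round its top: a board 54 x 54 (a circle) mm, 14 mm thick, with a plug of the same shape centred below, 32 x 32 (a circle) mm, 6 mm deep, to fit the box's mouth. Origin: centre of the plug's underside; z up; board at z = 6 to 20 mm; yaw means nothing. It lies on the oval lid beside the square lid.
- rect_box: open-topped long rectangular wooden box of pale wood, lined with grey felt, loose on the bench, 164 x 60 mm in plan, 46 mm high, mouth 148 x 44 mm. Origin: centre of its underside; z up; x along its length (half a turn makes no difference). Closed, its lid's origin is 40 mm above this origin and the lid's top 60 mm above it.
- oval_box: open-topped long oval wooden box of pale wood, lined with grey felt, loose on the bench, 136 x 56 mm in plan, 54 mm high, mouth 120 x 40 mm. Origin: centre of its underside; z up; x along its length (half a turn makes no difference). Closed, its lid's origin is 48 mm above this origin and the lid's top 68 mm above it.
- square_box: open-topped small square wooden box of pale wood, lined with grey felt, loose on the bench, 50 x 50 mm in plan, 44 mm high, mouth 36 x 36 mm. Origin: centre of its underside; z up; x and y square to its sides (quarter turns do not matter). Closed, its lid's origin is 38 mm above this origin and the lid's top 58 mm above it.
- round_box: open-topped small round wooden box of pale wood, lined with grey felt, loose on the bench, 54 x 54 (a circle) mm in plan, 58 mm high, mouth 40 x 40 (a circle) mm. Origin: centre of its underside; z up; yaw means nothing. Closed, its lid's origin is 52 mm above this origin and the lid's top 72 mm above it.
- glue: bystander: white wood-glue bottle with an orange nozzle, 58 mm in diameter, 140 mm high, standing upright near the boxes. Origin: centre of its underside. Not to be moved.
- tape: bystander: black and yellow tape measure standing on its edge, 72 x 36 x 66 mm high. Origin: centre of its underside. Not to be moved.
Mind the look-alikes: they are no part of the job. What is shaped like the oval_lid but pink or red is not meant.

How it is judged:
At the end, for the whole second after the job is handed in: Each lid lies on the box of its own shape: centres within 8 mm, height within +2.5/-3 mm of closed (plug in the mouth, board on the rim), level within 0.06 rad, in line within 0.17 rad (square: 0.25; half or quarter turns allowed); boxes upright on the bench; all at rest (horizontal distance between rect_lid and rect_box below 0.008 m and z of rect_lid in the frame of rect_box between 0.037 and 0.0425 m and angle between the x axis of rect_lid and the x axis of rect_box, either way round below 0.17 rad and angle between each of rect_lid, rect_box, oval_lid, oval_box, square_lid, square_box, round_lid, round_box's own z axis and vertical below 0.06 rad and height (world z) of each of rect_box, oval_box, square_box, round_box below 0.006 m and linear speed of each of rect_lid, rect_box, oval_lid, oval_box, square_lid, square_box, round_lid, round_box below 0.02 m/s and angular speed of each of rect_lid, oval_lid, square_lid, round_lid below 0.2 rad/s and horizontal distance between oval_lid and oval_box below 0.008 m and z of oval_lid in the frame of oval_box between 0.045 and 0.0505 m and angle between the x axis of oval_lid and the x axis of oval_box, either way round below 0.17 rad and horizontal distance between square_lid and square_box below 0.008 m and z of square_lid in the frame of square_box between 0.035 and 0.0405 m and (angle between the x axis of square_lid and the x axis of square_box, either way round below 0.25 rad or angle between the x axis of square_lid and the y axis of square_box, either way round below 0.25 rad) and horizontal distance between round_lid and round_box below 0.008 m and z of round_lid in the frame of round_box between 0.049 and 0.0545 m); the robot touches nothing.
It fails at once if the glue bottle is shoved (more than 15 mm) or tipped (distance of glue from where it was at the start of the episode above 0.015 m or angle between glue's own z axis and vertical above 0.3 rad).
It fails at once if the tape measure is shoved (more than 15 mm) or tipped (distance of tape from where it was at the start of the episode above 0.015 m or angle between tape's own z axis and vertical above 0.3 rad).
It also fails if it takes over 104 s, if anything falls off the work surface, if the arm or the gripper's body presses on something with over 40 N, if the wrist force passes 120 N, or if a joint passes its speed limit or range.

## Working session

There is one attempt and no reset: what is moved stays moved. The work goes in short steps, Python scripts to look and compute and a tool call to move; the robot and the scene stay as the last step left them, time stands still between calls to the robot, and variables do not carry over. Pictures are saved under pics/ and viewed, at most 14 in all, crops included, and the job is handed in when it is done.

Besides the shell and the picture viewer there is one more tool, called after "Call:" by a JSON object that holds its "op" and its "data", one argument or row to a line. jog_arm: Moves the arm, as the interface text tells. Its arguments: {"type":"object","properties":{"steps":{"type":"array"},"fingers":{"type":"number"},"newtons":{"type":"number"}},"required":["steps"]}

```bash
mkdir -p pics
python3 - <<'E'
from cell import arm
import cv2,json
o=arm.get_obs();print(o['time'],o['eef_pos'],o['tcp_rot'],o['finger_gap'])
for n in ['top','side','wrist']:
    f=arm.grab_frame(n);cv2.imwrite(f'pics/{n}0.png',f['color'])
    print(n,f['fx'],f['fy'],f['cx'],f['cy'],f.get('world_from_camera',f.get('hand_eye')))
E
```

```text
0.0 [0.24621641 0.62776137 0.24541322] [ 1.85829732e-01  9.82581361e-01 -1.05937750e-03 -2.38289376e-04] 0.08781223516659557
top 369.6911382280474 369.6911382280474 316.26273649877527 201.92713248043677 [[-0.00566801 -0.99318283  0.11642908  0.48794449]
 [-0.99997744  0.00520979 -0.00423955  0.01328547]
 [ 0.00360408 -0.11645049 -0.99318996  1.08093351]
 [ 0.          0.          0.          1.        ]]
side 503.7275509869262 503.7275509869262 321.2960475294248 199.73996821063923 [[ 0.70593478 -0.49890071  0.50274663 -0.04949309]
 [-0.70827542 -0.49582819  0.50249411 -0.62553463]
 [-0.00141872 -0.71081115 -0.70338147  0.94360478]
 [ 0.          0.          0.          1.        ]]
wrist 304.3990682638768 304.3990682638768 321.3123587560404 197.11751876991744 [[ 5.65504840e-04 -9.50823511e-01 -3.09732678e-01  8.04620776e-02]
 [ 9.99999834e-01  5.04130143e-04  2.78194587e-04  5.11656120e-05]
 [-1.08368375e-04 -3.09732784e-01  9.50823638e-01 -1.38909171e-01]
 [ 0.00000000e+00  0.00000000e+00  0.00000000e+00  1.00000000e+00]]
```

View pics/top0.png

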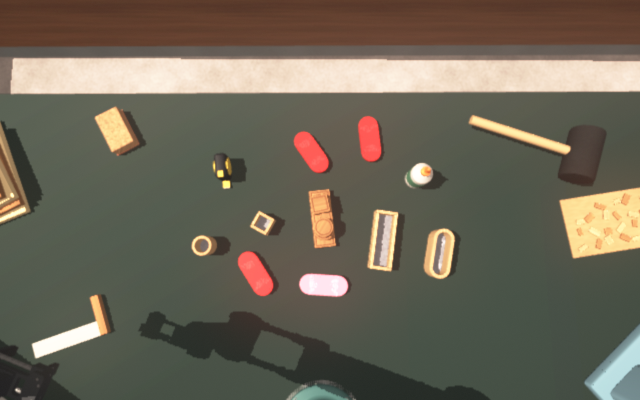

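View pics/side0.png

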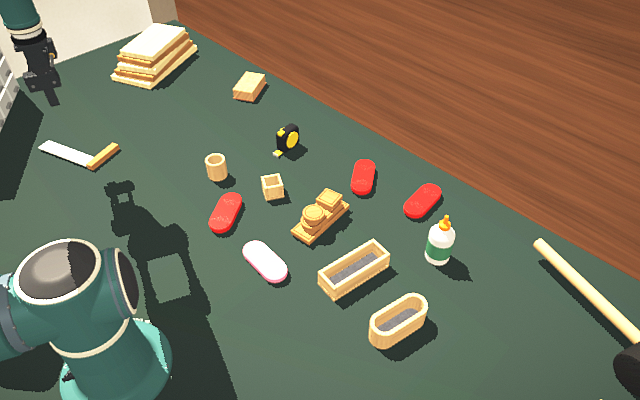

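The top view shows boxes: rect (383,240), oval (439,254), square (263,223), round (204,245). The stack is at (321,218), with the square lid at its far end (319,198) and the round lid near (323,228). The glue is at (420,175) and the tape at (223,167). The side view agrees.

```bash
cat > h.py <<'E'
from cell import arm
import cv2,numpy as np
from scipy.spatial.transform import Rotation as R
def grab(n):
    o=arm.get_obs();f=arm.grab_frame(n)
    if n=='wrist':
        T=np.eye(4);T[:3,:3]=R.from_quat(o['tcp_rot']).as_matrix();T[:3,3]=o['eef_pos'];f['T']=T@f['hand_eye']
    else: f['T']=np.array(f['world_from_camera'])
    return f
def ray(f,px,z):
    px=np.atleast_2d(px).astype(float)
    d=np.c_[(px[:,0]-f['cx'])/f['fx'],(px[:,1]-f['cy'])/f['fy'],np.ones(len(px))]@f['T'][:3,:3].T
    c=f['T'][:3,3];return (c+d*((z-c[2])/d[:,2])[:,None])[:,:2]
def proj(f,p):
    q=(np.array(p)-f['T'][:3,3])@f['T'][:3,:3];return q[:2]/q[2]*f['fx']+[f['cx'],f['cy']]
def wood(f):
    h=cv2.cvtColor(f['color'],cv2.COLOR_BGR2HSV)
    return cv2.inRange(h,(6,50,90),(28,255,255))
E
python3 - <<'E'
from h import *
f=grab('top')
for n,p,z in [('rect',(383,240),.046),('oval',(439,254),.054),('sq',(263,223),.044),('rd',(204,245),.058),('stack',(321,218),.03),('sqlid',(319,198),.06),('rdlid',(323,228),.06),('glue',(418,178),.05),('tape',(223,167),.05)]:
    print(n,ray(f,p,z).round(3))
c=cv2.resize(f['color'][180:290,180:460],None,fx=2.85,fy=2.85,interpolation=cv2.INTER_CUBIC)
cv2.imwrite('pics/c1.png',c)
E
```

```text
rect [[ 0.501 -0.177]]
oval [[ 0.462 -0.328]]
sq [[0.551 0.159]]
rd [[0.49  0.318]]
stack [[ 0.565 -0.004]]
sqlid [[0.619 0.001]]
rdlid [[ 0.535 -0.009]]
glue [[ 0.676 -0.28 ]]
tape [[0.71  0.273]]
```

View pics/wrist0.png

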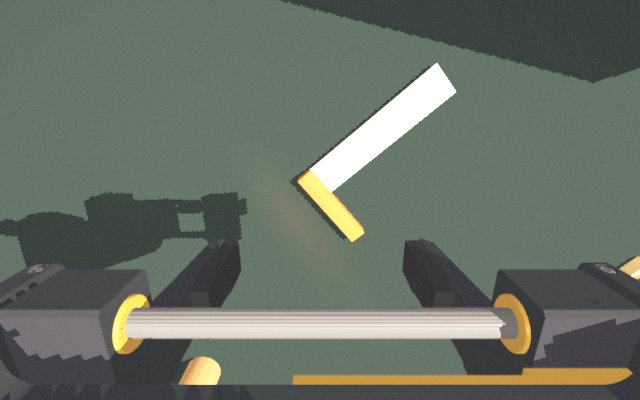

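View pics/c1.png

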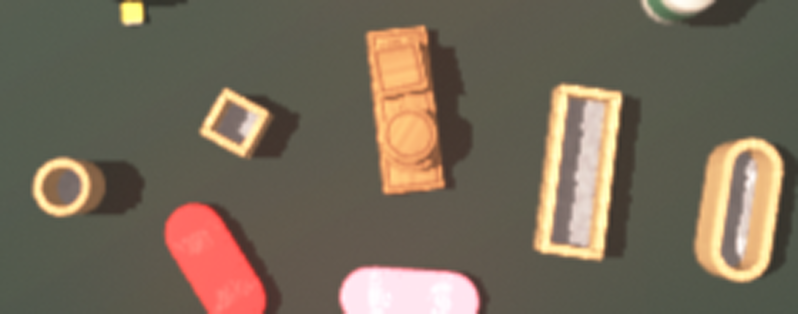

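The wrist view is clear above row 235, so I'll use a vantage point nearer the base.

```bash
cat >> h.py <<'E'
import json
def plan(wps,rmax=4.8,q=None,p=None):
    """wps: (x,y,z,yaw_deg of tool y axis) tool down; prints rows"""
    if p is None:
        o=arm.get_obs();p=np.array(o['eef_pos']);q=o['tcp_rot']
    M=R.from_quat(q);rows=[]
    for x,y,z,a in wps:
        a=np.radians(a);Y=np.array([np.cos(a),np.sin(a),0]);Z=np.array([0,0,-1.])
        Mt=R.from_matrix(np.c_[np.cross(Y,Z),Y,Z]);t=np.array([x,y,z])
        n=max(1,int(np.ceil(np.linalg.norm(t-p)*100/rmax-1e-6)),int(np.ceil(np.degrees((M.inv()*Mt).magnitude())/8.2-1e-6)))
        for k in range(n,0,-1):
            d=1 if k>1 else 2
            l=(M.inv().apply((t-p)/k)*100).round(d)+0.;r=np.degrees((M.inv()*Mt).as_rotvec()/k).round(1)+0.
            rows.append((l.tolist(),r.tolist()));p=p+M.apply(l/100);M=M*R.from_rotvec(np.radians(r))
    for i,(l,r) in enumerate(rows): print(i//5,l,r)
E
python3 - <<'E'
from h import *
plan([(.42,.35,.30,75),(.39,0,.30,90)])
E
```

```text
0 [-3.8, -2.8, -0.8] [0.0, 0.0, -0.9]
0 [-3.7, -2.8, -0.8] [0.0, 0.0, -0.9]
0 [-3.7, -2.9, -0.8] [0.0, 0.0, -0.9]
0 [-3.6, -3.0, -0.7] [0.0, 0.0, -0.9]
0 [-3.6, -3.0, -0.8] [0.0, 0.0, -0.9]
1 [-3.5, -3.1, -0.7] [0.0, 0.0, -1.0]
1 [-3.45, -3.16, -0.79] [-0.1, 0.0, -0.9]
1 [-0.8, -4.3, 0.0] [0.0, 0.0, -1.9]
1 [-0.6, -4.3, 0.0] [0.0, 0.0, -1.9]
1 [-0.5, -4.4, 0.0] [0.0, 0.0, -1.9]
2 [-0.3, -4.4, 0.0] [0.0, 0.0, -1.9]
2 [-0.2, -4.4, 0.0] [0.0, 0.0, -1.9]
2 [-0.1, -4.4, 0.0] [0.0, 0.0, -1.8]
2 [0.1, -4.4, 0.0] [0.0, 0.0, -1.9]
2 [0.27, -4.36, -0.01] [0.0, 0.0, -1.8]
```

Call:
{"op": "jog_arm", "data": {
  "steps": [
    {"linear":[-3.8,-2.8,-0.8],"dr":[0,0,-0.9]},
    {"linear":[-3.7,-2.8,-0.8],"dr":[0,0,-0.9]},
    {"linear":[-3.7,-2.9,-0.8],"dr":[0,0,-0.9]},
    {"linear":[-3.6,-3.0,-0.7],"dr":[0,0,-0.9]},
    {"linear":[-3.6,-3.0,-0.8],"dr":[0,0,-0.9]}
  ]
}}

```text
time: 0.7
eef_pos: [0.3716, 0.4282, 0.2857]
tcp_rot: [0.147, 0.989, -0.0, -0.0]
force: [0.5, 0.6, -0.6]
finger_gap: 0.0882
gripper_force: 0.0
```

Call:
{"op": "jog_arm", "data": {
  "steps": [
    {"linear":[-3.5,-3.1,-0.7],"dr":[0,0,-1]},
    {"linear":[-3.4,-3.2,-0.8],"dr":[0,0,-0.9]},
    {"linear":[-0.8,-4.3,0],"dr":[0,0,-1.9]},
    {"linear":[-0.6,-4.3,0],"dr":[0,0,-1.9]},
    {"linear":[-0.5,-4.4,0],"dr":[0,0,-1.9]}
  ]
}}

```text
time: 1.2
eef_pos: [0.4083, 0.2173, 0.3006]
tcp_rot: [0.08, 0.997, -0.0, 0.0]
force: [0.8, -0.6, -0.7]
finger_gap: 0.0882
gripper_force: 0.0
```

Call:
{"op": "jog_arm", "data": {
  "steps": [
    {"linear":[-0.3,-4.4,0],"dr":[0,0,-1.9]},
    {"linear":[-0.2,-4.4,0],"dr":[0,0,-1.9]},
    {"linear":[-0.1,-4.4,0],"dr":[0,0,-1.8]},
    {"linear":[0.1,-4.4,0],"dr":[0,0,-1.9]},
    {"linear":[0.3,-4.4,0],"dr":[0,0,-1.8]}
  ]
}}

```text
time: 1.7
eef_pos: [0.3886, -0.0019, 0.3008]
tcp_rot: [-0.001, 1.0, -0.0, 0.0]
force: [0.8, 0.6, 0.5]
finger_gap: 0.088
gripper_force: 0.0
```

Call:
{"op": "jog_arm", "data": {
  "steps": [
    {"linear":[0,0,0],"dr":[0,0,0]},
    {"linear":[0,0,0],"dr":[0,0,0]}
  ]
}}

```text
time: 1.9
eef_pos: [0.3891, -0.0011, 0.3007]
tcp_rot: [0.002, 1.0, 0.0, 0.0]
force: [0.1, -0.3, 0.5]
finger_gap: 0.0882
gripper_force: 0.0
```

Run:
```python
from h import *
o=arm.get_obs();print(o['time'],o['eef_pos'],o['tcp_rot'])
f=grab('wrist');cv2.imwrite('pics/w1.png',f['color']);np.save('w1.npy',f['T'])
cv2.imwrite('pics/w1m.png',wood(f))
```

```text
1.9 [ 0.38905282 -0.00110825  0.3007264 ] [2.14496849e-03 9.99997637e-01 3.20245913e-04 1.52966804e-04]
```

View pics/w1.png

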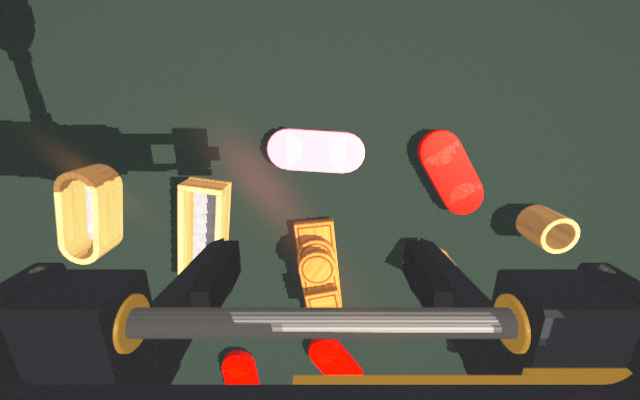

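The wrist camera looks with its image top toward the base, so I'll move 18 cm out for an unobstructed view.

Call:
{"op": "jog_arm", "data": {
  "steps": [
    {"linear":[-4.5,0,0],"dr":[0,0,0]},
    {"linear":[-4.5,0,0],"dr":[0,0,0]},
    {"linear":[-4.5,0,0],"dr":[0,0,0]},
    {"linear":[-4.5,0,0],"dr":[0,0,0]},
    {"linear":[0,0,0],"dr":[0,0,0]}
  ]
}}

```text
time: 2.45
eef_pos: [0.5734, 0.0022, 0.2979]
tcp_rot: [-0.002, 1.0, 0.0, -0.001]
force: [-0.7, -0.5, -0.5]
finger_gap: 0.0881
gripper_force: 0.0
```

Call:
{"op": "jog_arm", "data": {
  "steps": [
    {"linear":[0,0,0],"dr":[0,0,0]}
  ]
}}

```text
time: 2.55
eef_pos: [0.5694, 0.0018, 0.2991]
tcp_rot: [-0.001, 1.0, 0.0, -0.002]
force: [-0.2, 0.0, 0.7]
finger_gap: 0.0879
gripper_force: 0.0
```

Run:
```python
from h import *
f=grab('wrist');cv2.imwrite('pics/w2.png',f['color']);np.save('w2.npy',f['T'])
o=arm.get_obs();print(o['eef_pos'],o['tcp_rot'])
for n,p in dict(rect=(.5,-.177,.046),oval=(.46,-.328,.054),sq=(.551,.159,.044),rd=(.49,.318,.058),sqlid=(.619,0,.06),rdlid=(.535,-.01,.06)).items(): print(n,proj(f,p).round())
```

```text
[0.56867995 0.0014967  0.29980314] [-1.17070528e-03  9.99998566e-01  1.80660250e-04 -1.21006453e-03]
rect [177. 108.]
oval [40. 72.]
sq [442. 149.]
rd [587. 100.]
sqlid [320. 203.]
rdlid [312. 138.]
```

View pics/w2.png

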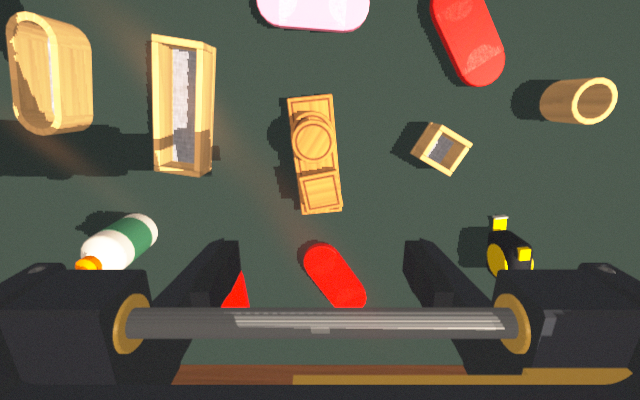

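The view shows rect box rim (183,105), oval (45,72), square (447,150), round (594,101), round lid (313,140), square lid (320,192). I'll zoom in to read the corners.

Run:
```python
import cv2,numpy as np
im=cv2.imread('pics/w2.png');c=np.zeros((600,800,3),np.uint8)
def put(x0,x1,y0,y1,X,Y):
    s=cv2.resize(im[y0:y1,x0:x1],None,fx=3,fy=3,interpolation=cv2.INTER_CUBIC);c[Y:Y+s.shape[0],X:X+s.shape[1]]=s
put(140,225,25,185,0,0);put(275,355,85,220,255,0);put(405,480,115,180,255,405);put(0,100,0,145,500,0);put(530,620,70,125,500,435)
cv2.imwrite('pics/c2.png',c)
```

```text
(no output)
```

View pics/c2.png

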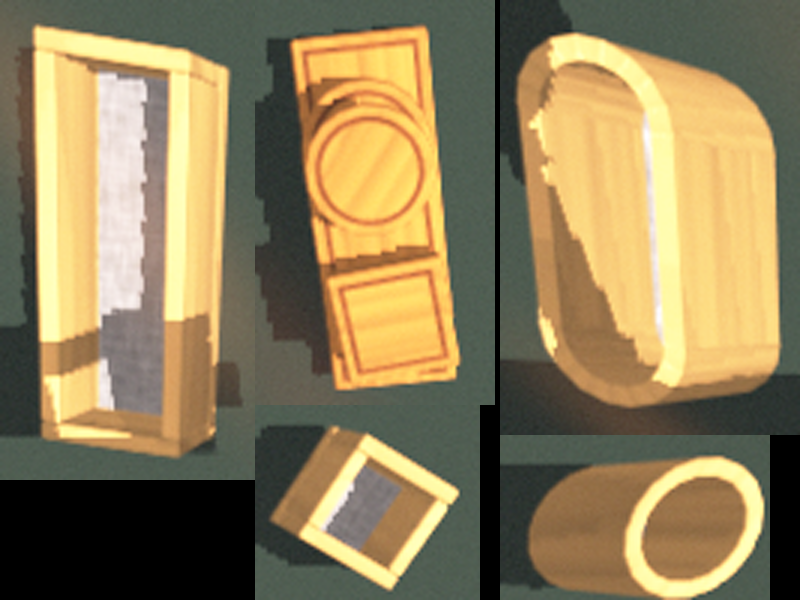

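Run:
```python
from h import *
f=grab('top');f.update(fx=304.399,fy=304.399,cx=321.312,cy=197.118,T=np.load('w2.npy'))
def P(pts,x0,y0,X,Y,z):
    p=np.array(pts,float);p=np.c_[x0+(p[:,0]-X+.5)/3-.5,y0+(p[:,1]-Y+.5)/3-.5];return ray(f,p,z)
def rect(n,w):
    e=[np.linalg.norm(w[i]-w[(i+1)%4])*1e3 for i in range(4)]
    v=(w[1]-w[0])+(w[2]-w[3]);u=(w[3]-w[0])+(w[2]-w[1])
    print(n,w.mean(0).round(4),'sides',np.round(e),'yaw01',np.degrees(np.arctan2(v[1],v[0])).round(1),'yaw03',np.degrees(np.arctan2(u[1],u[0])).round(1))
rect('rectbox',P([(35,27),(188,50),(180,457),(42,438)],140,25,0,0,.046))
rect('sqbox',P([(366,434),(458,494),(392,590),(302,527)],405,115,255,405,.044))
rect('sqlid',P([(330,272),(440,258),(456,372),(338,388)],275,85,255,0,.06))
rect('sqlid inlay',P([(340,283),(436,270),(448,364),(350,378)],275,85,255,0,.06))
w=P([(371,169),(308,169),(434,169)],275,85,255,0,.06);print('rdlid',w.round(4),np.linalg.norm(w[1]-w[2]))
w=P([(694,529),(625,550),(764,505)],530,70,500,435,.058);print('rdbox',w.round(4))
L=P([(518,95),(530,250),(540,330)],0,0,500,0,.054);Rr=P([(668,130),(678,250),(688,360)],0,0,500,0,.054);E=P([(572,34),(628,406)],0,0,500,0,.054)
d=np.r_[L[-1]-L[0]+Rr[-1]-Rr[0]];d/=np.linalg.norm(d);n=np.array([-d[1],d[0]])
print('oval yaw',np.degrees(np.arctan2(d[1],d[0])),'n',(L@n).round(4),(Rr@n).round(4),'ends',(E@d).round(4))
c=((L@n).mean()+(Rr@n).mean())/2*n+(E@d).mean()*d;print('oval c',c)
```

```text
rectbox [ 0.5031 -0.1773] sides [ 58. 164.  60. 163.] yaw01 82.2 yaw03 -8.2
sqbox [0.5523 0.1639] sides [49. 48. 51. 46.] yaw01 58.2 yaw03 -29.1
sqlid [6.051e-01 4.000e-04] sides [47. 52. 53. 53.] yaw01 98.0 yaw03 5.8
sqlid inlay [0.6055 0.0015] sides [41. 43. 44. 43.] yaw01 98.5 yaw03 6.5
rdlid [[ 0.5386 -0.0079]
 [ 0.5387 -0.0338]
 [ 0.5386  0.018 ]] 0.05176338798963617
rdbox [[0.4905 0.3273]
 [0.4986 0.3019]
 [0.4814 0.3524]]
oval yaw -10.683246966111735 n [-0.2708 -0.2729 -0.2725] [-0.2163 -0.2156 -0.2146] ends [0.4516 0.5878]
oval c [ 0.46551306 -0.33591173]
```

Run:
```python
from h import *
plan([(.605,.001,.09,97.5),(.605,.001,.055,97.5)])
```

```text
0 [-0.7, 0.0, 4.2] [0.0, 0.0, -1.5]
0 [-0.7, 0.0, 4.2] [0.0, 0.0, -1.5]
0 [-0.8, -0.1, 4.2] [0.0, 0.0, -1.5]
0 [-0.7, -0.1, 4.2] [0.0, 0.0, -1.4]
0 [-0.79, -0.02, 4.24] [0.0, -0.1, -1.5]
1 [0.0, -0.01, 3.5] [0.0, 0.0, 0.0]
```

Call:
{"op": "jog_arm", "data": {
  "steps": [
    {"linear":[-0.7,0,4.2],"dr":[0,0,-1.5]},
    {"linear":[-0.7,0,4.2],"dr":[0,0,-1.5]},
    {"linear":[-0.8,-0.1,4.2],"dr":[0,0,-1.5]},
    {"linear":[-0.7,-0.1,4.2],"dr":[0,0,-1.4]},
    {"linear":[-0.8,0,4.2],"dr":[0,0,-1.5]}
  ]
}}

```text
time: 3.15
eef_pos: [0.6056, 0.0001, 0.0909]
tcp_rot: [-0.065, 0.998, -0.0, 0.001]
force: [0.5, 0.2, 0.3]
finger_gap: 0.0886
gripper_force: 0.0
```

Call:
{"op": "jog_arm", "data": {
  "steps": [
    {"linear":[0,0,1.2],"dr":[0,0,0]},
    {"linear":[0,0,1.2],"dr":[0,0,0]},
    {"linear":[0,0,1.1],"dr":[0,0,0]},
    {"linear":[0,0,0],"dr":[0,0,0]},
    {"linear":[0,0,0],"dr":[0,0,0]}
  ]
}}

```text
time: 3.65
eef_pos: [0.6071, -0.0005, 0.0573]
tcp_rot: [-0.064, 0.998, -0.0, 0.001]
force: [0.3, 0.2, -0.2]
finger_gap: 0.0883
gripper_force: 0.0
```

Call:
{"op": "jog_arm", "data": {
  "steps": [
    {"linear":[0,0,0],"dr":[0,0,0]},
    {"linear":[0,0,0],"dr":[0,0,0]},
    {"linear":[0,0,0],"dr":[0,0,0]},
    {"linear":[0,0,0],"dr":[0,0,0]},
    {"linear":[0,0,0],"dr":[0,0,0]}
  ],
  "fingers": 4.4,
  "newtons": 15
}}

```text
time: 4.15
eef_pos: [0.6063, -0.0004, 0.0558]
tcp_rot: [-0.064, 0.998, 0.0, 0.0]
force: [-0.1, -0.6, 1.6]
finger_gap: 0.0503
gripper_force: 11.3
```

Run:
```python
from h import *
plan([(.606,0,.12,97.5),(.5523,.1639,.12,59.5),(.5523,.1639,.068,59.5)])
```

```text
0 [0.0, 0.0, -3.2] [0.0, 0.0, -0.1]
0 [0.03, 0.05, -3.22] [0.0, 0.0, 0.0]
0 [0.6, 3.4, 0.0] [0.0, 0.0, 7.6]
0 [1.1, 3.3, 0.0] [0.0, 0.0, 7.6]
0 [1.5, 3.1, 0.0] [0.0, 0.0, 7.6]
1 [1.9, 2.9, 0.0] [0.0, 0.0, 7.6]
1 [2.27, 2.54, 0.0] [0.0, 0.0, 7.6]
1 [0.0, 0.0, 2.6] [0.0, 0.0, 0.0]
1 [0.0, 0.0, 2.6] [0.0, 0.0, 0.0]
```

Call:
{"op": "jog_arm", "data": {
  "steps": [
    {"linear":[0,0,-3.2],"dr":[0,0,0]},
    {"linear":[0,0,-3.2],"dr":[0,0,0]},
    {"linear":[0.6,3.4,0],"dr":[0,0,7.6]},
    {"linear":[1.1,3.3,0],"dr":[0,0,7.6]},
    {"linear":[1.5,3.1,0],"dr":[0,0,7.6]}
  ]
}}

```text
time: 4.65
eef_pos: [0.5742, 0.099, 0.1201]
tcp_rot: [0.137, 0.991, 0.0, 0.0]
force: [0.1, -0.2, -0.9]
finger_gap: 0.0498
gripper_force: 14.8
```

Call:
{"op": "jog_arm", "data": {
  "steps": [
    {"linear":[1.9,2.9,0],"dr":[0,0,7.6]},
    {"linear":[2.3,2.5,0],"dr":[0,0,7.6]},
    {"linear":[0,0,2.5],"dr":[0,0,0]},
    {"linear":[0,0,1.5],"dr":[0,0,0]},
    {"linear":[0,0,0],"dr":[0,0,0]}
  ]
}}

```text
time: 5.15
eef_pos: [0.5499, 0.1626, 0.0766]
tcp_rot: [0.264, 0.965, -0.002, -0.003]
force: [-0.8, -0.5, 0.3]
finger_gap: 0.0504
gripper_force: 14.8
```

Run:
```python
from h import *
o=arm.get_obs();print(o['time'],o['eef_pos'],o['finger_gap'],o['force'])
f=grab('side');c=proj(f,(.5523,.1639,.06));print(c)
x,y=c.astype(int);cv2.imwrite('pics/s1.png',cv2.resize(f['color'][y-60:y+60,x-70:x+70],None,fx=4,fy=4))
plan([(.5523,.1639,.060,59.5)],.5)
```

```text
5.15 [0.54986487 0.16255668 0.07664643] 0.05037873021900707 [-0.80899185 -0.54400438  0.29931551]
[270.54868912 175.48974287]
0 [0.0, 0.0, 0.4] [0.0, 0.0, 0.0]
0 [0.0, 0.1, 0.5] [-0.1, -0.1, 0.0]
0 [0.0, 0.0, 0.4] [0.0, 0.0, -0.1]
0 [-0.04, 0.09, 0.5] [-0.1, -0.1, 0.0]
```

View pics/s1.png

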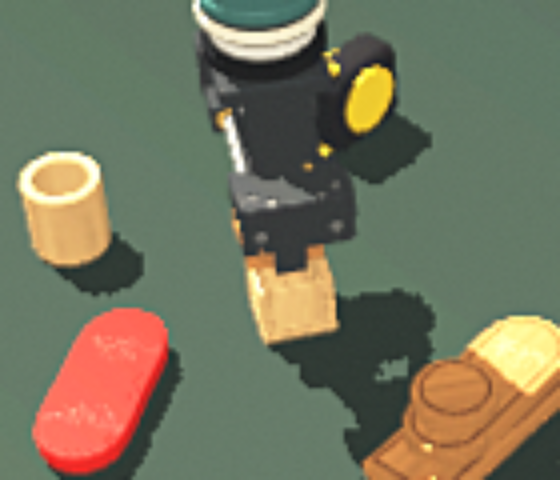

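The square lid is over its box and aligned. Lowering it.

Call:
{"op": "jog_arm", "data": {
  "steps": [
    {"linear":[0,0.1,0.5],"dr":[0,0,0]},
    {"linear":[0,0.1,0.5],"dr":[0,0,0]},
    {"linear":[0,0,0],"dr":[0,0,0]},
    {"linear":[0,0,0],"dr":[0,0,0]}
  ]
}}

```text
time: 5.6
eef_pos: [0.5537, 0.1648, 0.0699]
tcp_rot: [0.264, 0.964, 0.0, 0.0]
force: [0.5, 0.1, -0.0]
finger_gap: 0.0501
gripper_force: 14.8
```

Call:
{"op": "jog_arm", "data": {
  "steps": [
    {"linear":[0,-0.15,0.5],"dr":[0,0,0]},
    {"linear":[0,0,0.5],"dr":[0,0,0]},
    {"linear":[0,0,0.3],"dr":[0,0,0]},
    {"linear":[0,0,0.2],"dr":[0,0,0]},
    {"linear":[0,0,0],"dr":[0,0,0]}
  ]
}}

```text
time: 6.1
eef_pos: [0.5523, 0.1637, 0.0542]
tcp_rot: [0.264, 0.965, -0.0, -0.0]
force: [0.6, -0.4, 0.2]
finger_gap: 0.0499
gripper_force: 14.8
```

Call:
{"op": "jog_arm", "data": {
  "steps": [
    {"linear":[0,0,0.1],"dr":[0,0,0]},
    {"linear":[0,0,0],"dr":[0,0,0]}
  ]
}}

```text
time: 6.3
eef_pos: [0.5529, 0.1638, 0.0539]
tcp_rot: [0.264, 0.965, 0.0, 0.0]
force: [-0.8, 0.0, -0.4]
finger_gap: 0.0501
gripper_force: 14.8
```

Seated height reached without contact force, so the plug is in the mouth. Releasing and planning the round lid.

Call:
{"op": "jog_arm", "data": {
  "steps": [
    {"linear":[0,0,0],"dr":[0,0,0]},
    {"linear":[0,0,0],"dr":[0,0,0]},
    {"linear":[0,0,0],"dr":[0,0,0]},
    {"linear":[0,0,0],"dr":[0,0,0]},
    {"linear":[0,0,-1.5],"dr":[0,0,0]}
  ],
  "fingers": 8.8
}}

```text
time: 6.8
eef_pos: [0.5507, 0.1632, 0.067]
tcp_rot: [0.264, 0.965, -0.001, -0.002]
force: [-0.3, 0.7, -0.3]
finger_gap: 0.087
gripper_force: 0.0
```

Run:
```python
from h import *
plan([(.5525,.1638,.12,59.3),(.5386,-.008,.12,97),(.5386,-.008,.056,97)],4.4)
```

```text
0 [-0.1, 0.1, -2.7] [-0.1, -0.1, 0.0]
0 [-0.01, 0.03, -2.6] [-0.1, -0.1, 0.1]
0 [-1.5, -3.1, 0.0] [0.0, 0.0, -7.5]
0 [-1.1, -3.3, 0.0] [0.0, 0.0, -7.6]
0 [-0.7, -3.4, 0.0] [0.0, 0.0, -7.5]
1 [-0.2, -3.4, 0.0] [0.0, 0.0, -7.6]
1 [0.25, -3.43, 0.0] [0.0, 0.0, -7.5]
1 [0.0, 0.0, 3.2] [0.0, 0.0, 0.0]
1 [0.0, 0.0, 3.2] [0.0, 0.0, 0.0]
```

Call:
{"op": "jog_arm", "data": {
  "steps": [
    {"linear":[0,0,-2.6],"dr":[0,0,0]},
    {"linear":[0,0,-2.6],"dr":[0,0,0]},
    {"linear":[-1.5,-3.1,0],"dr":[0,0,-7.5]},
    {"linear":[-1.1,-3.3,0],"dr":[0,0,-7.6]},
    {"linear":[-0.7,-3.4,0],"dr":[0,0,-7.5]}
  ]
}}

```text
time: 7.3
eef_pos: [0.5451, 0.0594, 0.1225]
tcp_rot: [0.067, 0.998, 0.0, 0.001]
force: [0.0, -0.4, 0.8]
finger_gap: 0.088
gripper_force: 0.0
```

Call:
{"op": "jog_arm", "data": {
  "steps": [
    {"linear":[-0.2,-3.4,0],"dr":[0,0,-7.6]},
    {"linear":[0.2,-3.4,0],"dr":[0,0,-7.5]},
    {"linear":[0,0,2.0],"dr":[0,0,0]},
    {"linear":[0,0,0],"dr":[0,0,0]},
    {"linear":[0,0,0],"dr":[0,0,0]}
  ]
}}

```text
time: 7.8
eef_pos: [0.5394, -0.0077, 0.1012]
tcp_rot: [-0.062, 0.998, 0.0, -0.0]
force: [-1.1, 0.1, 0.1]
finger_gap: 0.0882
gripper_force: 0.0
```

Run:
```python
from h import *
print(arm.get_obs()['eef_pos'])
plan([(.5386,-.008,.056,97)],1.2)
f=grab('top');x,y=250,210;a=cv2.resize(f['color'][185:285,185:345],None,fx=4,fy=4,interpolation=cv2.INTER_CUBIC);cv2.imwrite('pics/t2.png',a)
```

```text
[ 0.53937864 -0.00772854  0.10119959]
0 [0.0, 0.0, 1.1] [0.0, 0.0, 0.0]
0 [0.0, 0.0, 1.1] [0.0, 0.0, 0.0]
0 [0.0, 0.0, 1.2] [0.0, 0.0, 0.0]
0 [0.08, -0.02, 1.12] [0.0, 0.0, 0.1]
```

View pics/t2.png

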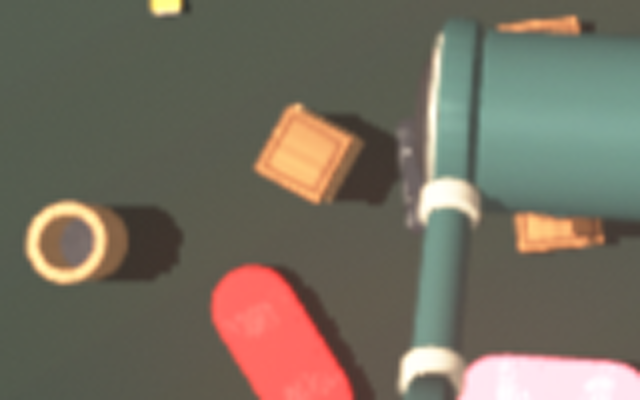

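The square box looks closed and aligned, with its lid centred at about (308,153) in the crop. Now I'll grip the round lid.

Call:
{"op": "jog_arm", "data": {
  "steps": [
    {"linear":[0.1,0,1.5],"dr":[0,0,0]},
    {"linear":[0,0,1.5],"dr":[0,0,0]},
    {"linear":[0,0,1.1],"dr":[0,0,0]},
    {"linear":[0,0,0.4],"dr":[0,0,0]},
    {"linear":[0,0,0],"dr":[0,0,0]}
  ]
}}

```text
time: 8.35
eef_pos: [0.5375, -0.0077, 0.0541]
tcp_rot: [-0.062, 0.998, 0.0, -0.001]
force: [-0.7, 0.2, -0.0]
finger_gap: 0.0877
gripper_force: 0.0
```

Call:
{"op": "jog_arm", "data": {
  "steps": [
    {"linear":[0,0,0],"dr":[0,0,0]},
    {"linear":[0,0,0],"dr":[0,0,0]},
    {"linear":[0,0,0],"dr":[0,0,0]},
    {"linear":[0,0,0],"dr":[0,0,0]},
    {"linear":[0,0,0],"dr":[0,0,0]}
  ],
  "fingers": 4.8
}}

```text
time: 8.85
eef_pos: [0.5389, -0.008, 0.0562]
tcp_rot: [-0.062, 0.998, -0.0, 0.0]
force: [0.1, -0.0, 1.9]
finger_gap: 0.0534
gripper_force: 15.0
```

Run:
```python
from h import *
p=arm.get_obs()['eef_pos'];print(p)
plan([(p[0],p[1],.13,97),(.4905,.327,.13,60),(.4905,.327,.09,60)],4.6)
```

```text
[ 0.53894226 -0.00797291  0.05615335]
0 [0.0, 0.0, -3.7] [0.0, 0.0, 0.0]
0 [-0.01, 0.0, -3.68] [0.0, 0.0, 0.1]
0 [0.1, 4.2, 0.0] [0.0, 0.0, 4.6]
0 [0.4, 4.2, 0.0] [0.0, 0.0, 4.6]
0 [0.8, 4.2, 0.0] [0.0, 0.0, 4.6]
1 [1.1, 4.1, 0.0] [0.0, 0.0, 4.6]
1 [1.4, 4.0, 0.0] [0.0, 0.0, 4.6]
1 [1.7, 3.8, 0.0] [0.0, 0.0, 4.7]
1 [2.1, 3.7, 0.0] [0.0, 0.0, 4.6]
1 [2.34, 3.55, -0.01] [0.0, 0.0, 4.7]
2 [0.0, -0.01, 4.0] [0.0, 0.0, 0.0]
```

Call:
{"op": "jog_arm", "data": {
  "steps": [
    {"linear":[0,0,-3.7],"dr":[0,0,0]},
    {"linear":[0,0,-3.7],"dr":[0,0,0]},
    {"linear":[0.1,4.2,0],"dr":[0,0,4.6]},
    {"linear":[0.4,4.2,0],"dr":[0,0,4.6]},
    {"linear":[0.8,4.2,0],"dr":[0,0,4.6]}
  ]
}}

```text
time: 9.35
eef_pos: [0.5203, 0.1186, 0.1305]
tcp_rot: [0.061, 0.998, 0.0, 0.001]
force: [0.7, 0.7, -0.1]
finger_gap: 0.0535
gripper_force: 15.0
```

Call:
{"op": "jog_arm", "data": {
  "steps": [
    {"linear":[1.1,4.1,0],"dr":[0,0,4.6]},
    {"linear":[1.4,4.0,0],"dr":[0,0,4.6]},
    {"linear":[1.7,3.8,0],"dr":[0,0,4.7]},
    {"linear":[2.1,3.7,0],"dr":[0,0,4.6]},
    {"linear":[2.3,3.5,0],"dr":[0,0,4.7]}
  ]
}}

```text
time: 9.85
eef_pos: [0.4891, 0.328, 0.1298]
tcp_rot: [0.26, 0.966, 0.0, 0.0]
force: [-0.6, -0.2, -0.5]
finger_gap: 0.0533
gripper_force: 15.0
```

Call:
{"op": "jog_arm", "data": {
  "steps": [
    {"linear":[0,0,2],"dr":[0,0,0]},
    {"linear":[0,0,2],"dr":[0,0,0]},
    {"linear":[0,0,0],"dr":[0,0,0]},
    {"linear":[0,0,0],"dr":[0,0,0]},
    {"linear":[0,0,0],"dr":[0,0,0]}
  ]
}}

```text
time: 10.35
eef_pos: [0.4905, 0.3264, 0.0908]
tcp_rot: [0.258, 0.966, 0.001, 0.001]
force: [0.4, 0.1, 0.7]
finger_gap: 0.0534
gripper_force: 15.0
```

Run:
```python
from h import *
o=arm.get_obs();print(o['eef_pos'],o['finger_gap'],o['gripper_force'])
plan([(.4905,.327,.07,60)],.6)
```

```text
[0.49049555 0.32644766 0.09081252] 0.0534007631911789 14.999949038028717
0 [0.0, 0.0, 0.5] [0.0, 0.0, 0.0]
0 [0.0, 0.0, 0.5] [0.0, 0.0, 0.0]
0 [0.0, 0.0, 0.5] [0.0, 0.0, 0.0]
0 [0.03, 0.05, 0.58] [0.1, 0.0, 0.0]
```

Call:
{"op": "jog_arm", "data": {
  "steps": [
    {"linear":[0,0,0.7],"dr":[0,0,0]},
    {"linear":[0,0,0.6],"dr":[0,0,0]},
    {"linear":[0,0,0.4],"dr":[0,0,0]},
    {"linear":[0,0,0.2],"dr":[0,0,0]},
    {"linear":[0,0,0],"dr":[0,0,0]}
  ]
}}

```text
time: 10.85
eef_pos: [0.4894, 0.3261, 0.0701]
tcp_rot: [0.258, 0.966, -0.0, -0.0]
force: [-0.5, -0.5, -0.8]
finger_gap: 0.0531
gripper_force: 15.0
```

Call:
{"op": "jog_arm", "data": {
  "steps": [
    {"linear":[0,0,0.2],"dr":[0,0,0]},
    {"linear":[0,0,0.1],"dr":[0,0,0]},
    {"linear":[0,0,0],"dr":[0,0,0]},
    {"linear":[0,0,0],"dr":[0,0,0]}
  ]
}}

```text
time: 11.25
eef_pos: [0.4899, 0.3265, 0.0681]
tcp_rot: [0.258, 0.966, 0.0, 0.0]
force: [0.3, -0.8, 2.6]
finger_gap: 0.0532
gripper_force: 15.0
```

Contact came at closed height. Releasing, then a vantage over the stack.

Call:
{"op": "jog_arm", "data": {
  "steps": [
    {"linear":[0,0,0],"dr":[0,0,0]},
    {"linear":[0,0,0],"dr":[0,0,0]},
    {"linear":[0,0,0],"dr":[0,0,0]},
    {"linear":[0,0,0],"dr":[0,0,0]},
    {"linear":[0,0,-2],"dr":[0,0,0]}
  ],
  "fingers": 8.8
}}

```text
time: 11.75
eef_pos: [0.4875, 0.3249, 0.0848]
tcp_rot: [0.258, 0.966, -0.002, -0.002]
force: [-0.4, -0.2, -0.7]
finger_gap: 0.0879
gripper_force: 0.0
```

Run:
```python
from h import *
plan([(.49,.3265,.17,60),(.59,-.0,.24,97)],4.7)
```

```text
0 [-0.1, 0.1, -4.3] [-0.2, -0.1, 0.0]
0 [-0.02, 0.13, -4.22] [-0.1, -0.1, 0.1]
0 [-3.1, -2.9, -0.9] [0.0, 0.0, -4.6]
0 [-2.9, -3.2, -0.9] [0.0, 0.0, -4.6]
0 [-2.6, -3.4, -0.9] [0.0, 0.0, -4.6]
1 [-2.3, -3.6, -0.9] [0.0, 0.0, -4.6]
1 [-2.1, -3.7, -0.8] [0.0, 0.0, -4.7]
1 [-1.7, -3.9, -0.9] [0.0, 0.0, -4.6]
1 [-1.4, -4.0, -0.8] [0.0, 0.0, -4.7]
1 [-1.16, -4.13, -0.88] [0.0, 0.0, -4.6]
```

Call:
{"op": "jog_arm", "data": {
  "steps": [
    {"linear":[0,0,-4.2],"dr":[0,0,0]},
    {"linear":[0,0,-4.2],"dr":[0,0,0]},
    {"linear":[-3.1,-2.9,-0.9],"dr":[0,0,-4.6]},
    {"linear":[-2.9,-3.2,-0.9],"dr":[0,0,-4.6]},
    {"linear":[-2.6,-3.4,-0.9],"dr":[0,0,-4.6]}
  ]
}}

```text
time: 12.25
eef_pos: [0.5273, 0.2025, 0.1997]
tcp_rot: [0.138, 0.99, 0.0, 0.001]
force: [-0.0, 0.2, -0.9]
finger_gap: 0.0879
gripper_force: 0.0
```

Call:
{"op": "jog_arm", "data": {
  "steps": [
    {"linear":[-2.3,-3.6,-0.9],"dr":[0,0,-4.6]},
    {"linear":[-2.1,-3.7,-0.8],"dr":[0,0,-4.7]},
    {"linear":[-1.7,-3.9,-0.9],"dr":[0,0,-4.6]},
    {"linear":[-1.4,-4.0,-0.8],"dr":[0,0,-4.7]},
    {"linear":[-1.2,-4.1,-0.9],"dr":[0,0,-4.6]}
  ]
}}

```text
time: 12.75
eef_pos: [0.5907, -0.0014, 0.2419]
tcp_rot: [-0.063, 0.998, 0.0, -0.0]
force: [-0.0, 0.9, -0.3]
finger_gap: 0.0878
gripper_force: 0.0
```

Call:
{"op": "jog_arm", "data": {
  "steps": [
    {"linear":[0,0,0],"dr":[0,0,0]},
    {"linear":[0,0,0],"dr":[0,0,0]},
    {"linear":[0,0,0],"dr":[0,0,0]},
    {"linear":[0,0,0],"dr":[0,0,0]}
  ]
}}

```text
time: 13.15
eef_pos: [0.59, 0.0017, 0.2411]
tcp_rot: [-0.062, 0.998, 0.0, -0.001]
force: [0.4, -0.1, -0.1]
finger_gap: 0.0882
gripper_force: 0.0
```

Run:
```python
from h import *
o=arm.get_obs();print(o['eef_pos'],o['tcp_rot'])
f=grab('wrist');np.save('w3.npy',f['T']);cv2.imwrite('pics/w3.png',f['color'])
c=proj(f,(.57,-.003,.03)).astype(int);print(c)
# crop x 240..400, y 60..260
cv2.imwrite('pics/c3.png',cv2.resize(f['color'][50:250,220:420],None,fx=3,fy=3,interpolation=cv2.INTER_CUBIC))
```

```text
[0.59001522 0.0016852  0.24106526] [-6.24305354e-02  9.98049101e-01  2.33794432e-04 -6.04129531e-04]
[319 152]
```

View pics/c3.png

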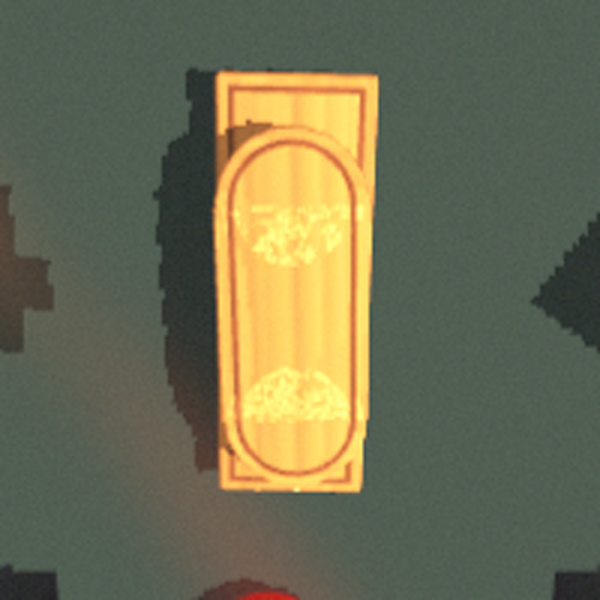

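The oval lid lies clear on the rect lid, with the oval's inlay spanning crop rows 137–474 and columns 233–355. The rect lid's corners are (216,72), (379,75), (362,492) and (220,490).

```bash
cat > m3.py <<'E'
from h import *
f=dict(fx=304.399,fy=304.399,cx=321.312,cy=197.118,T=np.load('w3.npy'))
P=lambda p,z:ray(f,np.c_[220+(np.array(p,float)[:,0]+.5)/3-.5,50+(np.array(p,float)[:,1]+.5)/3-.5],z)
o=P([(292,136),(298,474),(233,220),(355,220),(235,400),(354,400),(216,220),(374,220),(222,420),(367,420),(292,125),(300,486)],.040)
L=o[[2,4]];Q=o[[3,5]];d=L[1]-L[0]+Q[1]-Q[0];d/=np.linalg.norm(d);n=np.array([-d[1],d[0]])
print('yaw',np.degrees(np.arctan2(d[1],d[0])),'n',(o@n).round(4)[2:10],'ends',(o@d).round(4)[[0,1,10,11]])
print('oval',(o[2:10]@n).mean()*n+(o[[0,1,10,11]]@d).mean()*d)
w=P([(216,72),(379,75),(362,492),(220,490)],.020)
e=[np.linalg.norm(w[i]-w[(i+1)%4])*1e3 for i in range(4)];u=(w[3]-w[0])+(w[2]-w[1]);v=w[1]-w[0]+w[2]-w[3]
print('rect',w.mean(0),np.round(e),np.degrees(np.arctan2(u[1],u[0])),np.degrees(np.arctan2(v[1],v[0])))
E
python3 m3.py
```

```text
yaw 7.14256729716402 n [-0.0976 -0.0534 -0.0984 -0.0525 -0.1038 -0.0465 -0.1037 -0.0474] ends [0.502  0.6289 0.4983 0.634 ]
oval [ 0.57078889 -0.0044708 ]
rect [ 0.56700181 -0.00531013] [ 60. 164.  60. 164.] 6.086256967787636 96.2611382433925
```

Run:
```python
from h import *
plan([(.571,-.0045,.07,96.7),(.571,-.0045,.0355,96.7)],4.5)
```

```text
0 [0.5, -0.1, 4.3] [0.0, 0.0, 0.1]
0 [0.5, -0.1, 4.3] [0.0, 0.0, 0.1]
0 [0.5, -0.1, 4.3] [0.0, 0.0, 0.1]
0 [0.46, -0.09, 4.22] [0.0, -0.1, 0.2]
0 [0.0, 0.0, 3.45] [0.0, 0.0, 0.0]
```

Call:
{"op": "jog_arm", "data": {
  "steps": [
    {"linear":[0.5,-0.1,4.3],"dr":[0,0,0.1]},
    {"linear":[0.5,-0.1,4.3],"dr":[0,0,0.1]},
    {"linear":[0.5,-0.1,4.3],"dr":[0,0,0.1]},
    {"linear":[0.45,-0.1,4.2],"dr":[0,0,0.2]},
    {"linear":[0,0,1.0],"dr":[0,0,0]}
  ]
}}

```text
time: 13.7
eef_pos: [0.5664, -0.0048, 0.0553]
tcp_rot: [-0.058, 0.998, 0.001, -0.005]
force: [-1.2, 0.6, -0.1]
finger_gap: 0.0878
gripper_force: 0.0
```

Call:
{"op": "jog_arm", "data": {
  "steps": [
    {"linear":[0,0,1.0],"dr":[0,0,0]},
    {"linear":[0,0,1.0],"dr":[0,0,0]},
    {"linear":[0,0,0.4],"dr":[0,0,0]},
    {"linear":[0,0,0],"dr":[0,0,0]},
    {"linear":[0,0,0],"dr":[0,0,0]}
  ]
}}

```text
time: 14.2
eef_pos: [0.573, -0.0061, 0.0379]
tcp_rot: [-0.057, 0.998, -0.0, 0.001]
force: [-0.9, 0.1, 0.7]
finger_gap: 0.088
gripper_force: 0.0
```

Call:
{"op": "jog_arm", "data": {
  "steps": [
    {"linear":[0,0,0],"dr":[0,0,0]},
    {"linear":[0,0,0],"dr":[0,0,0]},
    {"linear":[0,0,0],"dr":[0,0,0]},
    {"linear":[0,0,0],"dr":[0,0,0]},
    {"linear":[0,0,0],"dr":[0,0,0]}
  ],
  "fingers": 5.0,
  "newtons": 25
}}

```text
time: 14.7
eef_pos: [0.5719, -0.006, 0.0369]
tcp_rot: [-0.057, 0.998, 0.0, 0.0]
force: [-0.5, 0.4, 0.9]
finger_gap: 0.0558
gripper_force: 24.9
```

Run:
```python
from h import *
p=arm.get_obs()['eef_pos'];print(p)
plan([(p[0],p[1],.13,96.7),(.4655,-.3359,.13,79.6),(.4655,-.3359,.085,79.6)],4.6)
```

```text
[ 0.57191356 -0.0060087   0.03688876]
0 [0.0, 0.0, -3.1] [0.0, 0.0, 0.0]
0 [0.0, 0.0, -3.1] [0.0, 0.0, -0.1]
0 [0.0, 0.0, -3.11] [0.0, 0.0, 0.0]
0 [1.8, -3.9, 0.0] [0.0, 0.0, 2.1]
0 [1.7, -4.0, 0.0] [0.0, 0.0, 2.1]
1 [1.5, -4.1, 0.0] [0.0, 0.0, 2.1]
1 [1.3, -4.1, 0.0] [0.0, 0.0, 2.2]
1 [1.2, -4.2, 0.0] [0.0, 0.0, 2.1]
1 [1.0, -4.2, 0.0] [0.0, 0.0, 2.2]
1 [0.9, -4.2, 0.0] [0.0, 0.0, 2.1]
2 [0.77, -4.31, -0.01] [0.0, 0.0, 2.2]
2 [0.0, 0.0, 4.5] [0.0, 0.0, 0.0]
```

Call:
{"op": "jog_arm", "data": {
  "steps": [
    {"linear":[0,0,-3.1],"dr":[0,0,0]},
    {"linear":[0,0,-3.1],"dr":[0,0,0]},
    {"linear":[0,0,-3.1],"dr":[0,0,0]},
    {"linear":[1.8,-3.9,0],"dr":[0,0,2.1]},
    {"linear":[1.7,-4.0,0],"dr":[0,0,2.1]}
  ]
}}

```text
time: 15.2
eef_pos: [0.5457, -0.0882, 0.1314]
tcp_rot: [-0.022, 1.0, -0.0, 0.002]
force: [-0.5, -1.4, -1.2]
finger_gap: 0.056
gripper_force: 24.9
```

Call:
{"op": "jog_arm", "data": {
  "steps": [
    {"linear":[1.5,-4.1,0],"dr":[0,0,2.1]},
    {"linear":[1.3,-4.1,0],"dr":[0,0,2.2]},
    {"linear":[1.2,-4.2,0],"dr":[0,0,2.1]},
    {"linear":[1.0,-4.2,0],"dr":[0,0,2.2]},
    {"linear":[0.9,-4.2,0],"dr":[0,0,2.1]}
  ]
}}

```text
time: 15.7
eef_pos: [0.4777, -0.2957, 0.1295]
tcp_rot: [0.073, 0.997, 0.0, -0.0]
force: [0.3, -0.1, -0.6]
finger_gap: 0.0557
gripper_force: 24.9
```

Call:
{"op": "jog_arm", "data": {
  "steps": [
    {"linear":[0.8,-4.3,0],"dr":[0,0,2.2]},
    {"linear":[0,0,2],"dr":[0,0,0]},
    {"linear":[0,0,2],"dr":[0,0,0]},
    {"linear":[0,0,0],"dr":[0,0,0]},
    {"linear":[0,0,0],"dr":[0,0,0]}
  ]
}}

```text
time: 16.2
eef_pos: [0.464, -0.3352, 0.0892]
tcp_rot: [0.092, 0.996, 0.0, -0.001]
force: [0.5, -0.6, -1.5]
finger_gap: 0.056
gripper_force: 24.9
```

Call:
{"op": "jog_arm", "data": {
  "steps": [
    {"linear":[0,0,0],"dr":[0,0,0]},
    {"linear":[0,0,0],"dr":[0,0,0]}
  ]
}}

```text
time: 16.4
eef_pos: [0.4655, -0.3358, 0.091]
tcp_rot: [0.091, 0.996, -0.001, 0.001]
force: [0.4, 0.4, -1.6]
finger_gap: 0.056
gripper_force: 24.9
```

Run:
```python
from h import *
o=arm.get_obs();print(o['eef_pos'],o['finger_gap'],o['gripper_force'])
plan([(.4655,-.3359,.07,79.4)],.6)
f=grab('side');c=proj(f,(.4655,-.336,.06));x,y=c.astype(int);print(x,y)
cv2.imwrite('pics/s2.png',cv2.resize(f['color'][y-70:y+50,x-80:x+80],None,fx=4,fy=4))
```

```text
[ 0.46552096 -0.33584772  0.09100579] 0.05600496057362311 24.933379590511322
0 [0.0, 0.0, 0.5] [0.0, 0.0, 0.0]
0 [0.0, 0.0, 0.5] [0.0, 0.0, 0.0]
0 [0.0, 0.0, 0.6] [0.0, 0.1, 0.1]
0 [0.0, 0.0, 0.5] [-0.1, 0.0, 0.0]
399 311
```

View pics/s2.png

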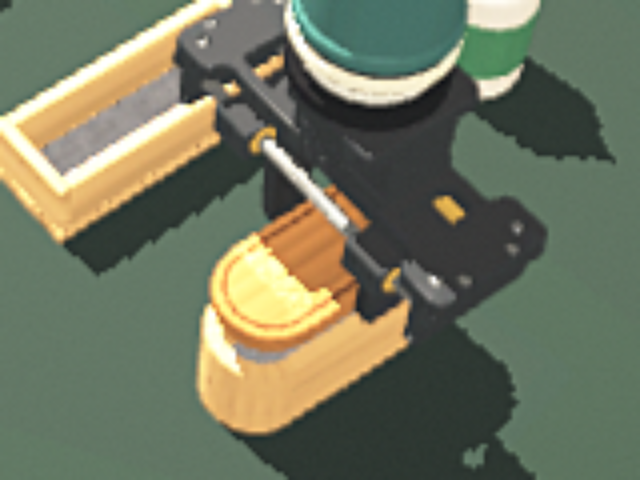

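The oval lid is level and over its box, so I'll lower it.

Call:
{"op": "jog_arm", "data": {
  "steps": [
    {"linear":[0,0,0.7],"dr":[0,0,0]},
    {"linear":[0,0,0.7],"dr":[0,0,0]},
    {"linear":[0,0,0.6],"dr":[0,0,0]},
    {"linear":[0,0,0.3],"dr":[0,0,0]},
    {"linear":[0,0,0],"dr":[0,0,0]}
  ]
}}

```text
time: 16.95
eef_pos: [0.464, -0.3351, 0.0656]
tcp_rot: [0.092, 0.996, 0.001, -0.001]
force: [0.5, 0.1, -1.0]
finger_gap: 0.0555
gripper_force: 24.9
```

Call:
{"op": "jog_arm", "data": {
  "steps": [
    {"linear":[0,0,0.2],"dr":[0,0,0]},
    {"linear":[0,0,0.1],"dr":[0,0,0]},
    {"linear":[0,0,0],"dr":[0,0,0]},
    {"linear":[0,0,0],"dr":[0,0,0]}
  ]
}}

```text
time: 17.35
eef_pos: [0.4647, -0.3358, 0.0649]
tcp_rot: [0.092, 0.996, -0.0, 0.0]
force: [-2.5, 2.1, 4.4]
finger_gap: 0.0559
gripper_force: 24.9
```

Contact at the closed height of 0.065. Releasing, then the rect lid.

Call:
{"op": "jog_arm", "data": {
  "steps": [
    {"linear":[0,0,0],"dr":[0,0,0]},
    {"linear":[0,0,0],"dr":[0,0,0]},
    {"linear":[0,0,0],"dr":[0,0,0]},
    {"linear":[0,0,0],"dr":[0,0,0]},
    {"linear":[0,0,-2],"dr":[0,0,0]}
  ],
  "fingers": 8.8
}}

```text
time: 17.85
eef_pos: [0.4625, -0.334, 0.0809]
tcp_rot: [0.092, 0.996, 0.002, -0.003]
force: [0.3, -1.1, -0.3]
finger_gap: 0.0881
gripper_force: 0.0
```

Run:
```python
from h import *
plan([(.465,-.3355,.13,79.4),(.567,-.0053,.13,96.2),(.567,-.0053,.06,96.2),(.567,-.0053,.016,96.2)],4.6)
```

```text
0 [-0.1, 0.0, -2.5] [0.1, -0.2, 0.0]
0 [-0.16, -0.09, -2.41] [0.1, -0.1, 0.1]
0 [-0.5, 4.3, 0.0] [0.0, 0.0, -2.1]
0 [-0.6, 4.3, 0.0] [0.0, 0.0, -2.1]
0 [-0.8, 4.2, 0.0] [0.0, 0.0, -2.1]
1 [-1.0, 4.2, 0.0] [0.0, 0.0, -2.1]
1 [-1.1, 4.2, 0.0] [0.0, 0.0, -2.1]
1 [-1.3, 4.1, 0.0] [0.0, 0.0, -2.1]
1 [-1.4, 4.1, 0.0] [0.0, 0.0, -2.1]
1 [-1.57, 4.02, -0.02] [0.0, 0.0, -2.1]
2 [0.0, 0.0, 3.5] [0.0, 0.0, 0.0]
2 [0.0, 0.01, 3.5] [0.0, 0.0, 0.0]
2 [0.0, 0.0, 4.4] [0.0, 0.0, 0.0]
```

Call:
{"op": "jog_arm", "data": {
  "steps": [
    {"linear":[0,0,-2.5],"dr":[0,0,0]},
    {"linear":[0,0,-2.4],"dr":[0,0,0]},
    {"linear":[-0.5,4.3,0],"dr":[0,0,-2.1]},
    {"linear":[-0.6,4.3,0],"dr":[0,0,-2.1]},
    {"linear":[-0.8,4.2,0],"dr":[0,0,-2.1]}
  ]
}}

```text
time: 18.35
eef_pos: [0.5025, -0.2108, 0.1331]
tcp_rot: [0.037, 0.999, -0.0, 0.0]
force: [1.4, 0.1, 0.1]
finger_gap: 0.0881
gripper_force: 0.0
```

Call:
{"op": "jog_arm", "data": {
  "steps": [
    {"linear":[-1.0,4.2,0],"dr":[0,0,-2.1]},
    {"linear":[-1.1,4.2,0],"dr":[0,0,-2.1]},
    {"linear":[-1.3,4.1,0],"dr":[0,0,-2.1]},
    {"linear":[-1.4,4.1,0],"dr":[0,0,-2.1]},
    {"linear":[-1.5,4.0,0],"dr":[0,0,-2.1]}
  ]
}}

```text
time: 18.85
eef_pos: [0.5656, -0.0038, 0.1328]
tcp_rot: [-0.056, 0.998, -0.0, 0.0]
force: [0.7, -1.5, 0.1]
finger_gap: 0.0879
gripper_force: 0.0
```

Call:
{"op": "jog_arm", "data": {
  "steps": [
    {"linear":[0,0,3.5],"dr":[0,0,0]},
    {"linear":[0,0,3.5],"dr":[0,0,0]},
    {"linear":[0,0,0],"dr":[0,0,0]},
    {"linear":[0,0,0],"dr":[0,0,0]},
    {"linear":[0,0,0],"dr":[0,0,0]}
  ]
}}

```text
time: 19.35
eef_pos: [0.5667, -0.006, 0.0645]
tcp_rot: [-0.055, 0.999, -0.0, 0.001]
force: [-0.1, 0.1, 0.8]
finger_gap: 0.0879
gripper_force: 0.0
```

Run:
```python
from h import *
o=arm.get_obs();print(o['eef_pos'],o['time'])
plan([(.567,-.0053,.016,96.2)],1.2)
f=grab('top');cv2.imwrite('pics/t3.png',cv2.resize(f['color'][180:290,180:460],None,fx=2.85,fy=2.85,interpolation=cv2.INTER_CUBIC))
```

```text
[ 0.56666446 -0.00599435  0.06446059] 19.35
0 [0.0, 0.0, 1.0] [0.0, 0.0, 0.0]
0 [0.0, 0.0, 1.0] [0.0, 0.0, 0.0]
0 [0.0, 0.0, 0.9] [0.0, 0.0, 0.0]
0 [0.0, 0.0, 1.0] [0.0, 0.1, 0.0]
0 [-0.03, 0.07, 0.95] [0.0, 0.0, 0.1]
```

View pics/t3.png

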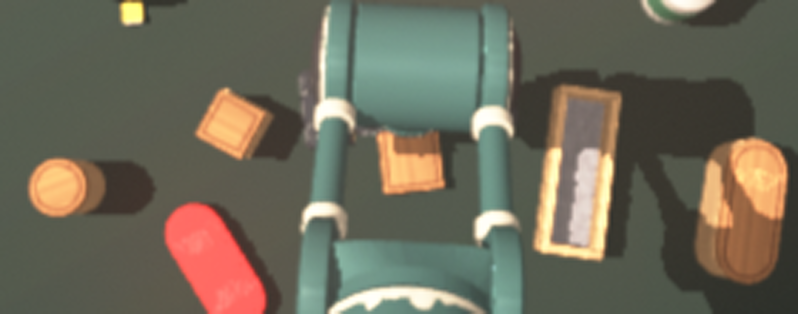

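The square, round and oval boxes look closed, with their lids at (235,124), (65,188) and (757,210) in the crop. Gripping the rect lid.

Call:
{"op": "jog_arm", "data": {
  "steps": [
    {"linear":[0,0,1.4],"dr":[0,0,0]},
    {"linear":[0,0,1.3],"dr":[0,0,0]},
    {"linear":[0,0,1.1],"dr":[0,0,0]},
    {"linear":[0,0,0.6],"dr":[0,0,0]},
    {"linear":[0,0,0.4],"dr":[0,0,0]}
  ]
}}

```text
time: 19.9
eef_pos: [0.5644, -0.0055, 0.0133]
tcp_rot: [-0.055, 0.998, 0.0, -0.001]
force: [-0.0, -1.7, 0.2]
finger_gap: 0.0879
gripper_force: 0.0
```

Call:
{"op": "jog_arm", "data": {
  "steps": [
    {"linear":[0,0,0],"dr":[0,0,0]},
    {"linear":[0,0,0],"dr":[0,0,0]},
    {"linear":[0,0,0],"dr":[0,0,0]},
    {"linear":[0,0,0],"dr":[0,0,0]},
    {"linear":[0,0,0],"dr":[0,0,0]}
  ],
  "fingers": 5.4,
  "newtons": 30
}}

```text
time: 20.4
eef_pos: [0.5658, -0.0056, 0.0152]
tcp_rot: [-0.055, 0.998, -0.0, 0.001]
force: [-0.2, -0.5, 1.3]
finger_gap: 0.0597
gripper_force: 30.0
```

Run:
```python
from h import *
p=arm.get_obs()['eef_pos'];print(p)
plan([(p[0],p[1],.11,96.2),(.5031,-.1773,.11,82),(.5031,-.1773,.08,82)],4.6)
```

```text
[ 0.56578235 -0.00560837  0.01522839]
0 [0.0, 0.0, -3.2] [0.0, 0.0, 0.0]
0 [0.0, 0.0, -3.1] [0.0, 0.0, 0.0]
0 [-0.01, 0.0, -3.18] [0.0, 0.1, 0.1]
0 [2.0, -4.1, 0.0] [0.0, 0.0, 3.5]
0 [1.8, -4.2, 0.0] [0.0, 0.0, 3.6]
1 [1.5, -4.3, 0.0] [0.0, 0.0, 3.5]
1 [1.21, -4.43, 0.01] [0.0, 0.0, 3.6]
1 [0.0, 0.0, 3.0] [0.0, 0.0, 0.0]
```

Call:
{"op": "jog_arm", "data": {
  "steps": [
    {"linear":[0,0,-3.2],"dr":[0,0,0]},
    {"linear":[0,0,-3.1],"dr":[0,0,0]},
    {"linear":[0,0,-3.2],"dr":[0,0,0]},
    {"linear":[2.0,-4.1,0],"dr":[0,0,3.5]},
    {"linear":[1.8,-4.2,0],"dr":[0,0,3.6]}
  ]
}}

```text
time: 20.9
eef_pos: [0.5352, -0.0916, 0.1117]
tcp_rot: [0.007, 1.0, -0.0, 0.002]
force: [0.4, -0.5, -2.0]
finger_gap: 0.0597
gripper_force: 30.0
```

Call:
{"op": "jog_arm", "data": {
  "steps": [
    {"linear":[1.5,-4.3,0],"dr":[0,0,3.5]},
    {"linear":[1.3,-4.4,0],"dr":[0,0,3.6]},
    {"linear":[0,0,2.5],"dr":[0,0,0]},
    {"linear":[0,0,0],"dr":[0,0,0]},
    {"linear":[0,0,0],"dr":[0,0,0]}
  ]
}}

```text
time: 21.4
eef_pos: [0.5012, -0.1765, 0.0842]
tcp_rot: [0.069, 0.998, 0.0, -0.001]
force: [0.2, 0.3, -1.2]
finger_gap: 0.0595
gripper_force: 30.0
```

Call:
{"op": "jog_arm", "data": {
  "steps": [
    {"linear":[0,0,0],"dr":[0,0,0]},
    {"linear":[0,0,0],"dr":[0,0,0]}
  ]
}}

```text
time: 21.6
eef_pos: [0.5031, -0.1764, 0.0856]
tcp_rot: [0.068, 0.998, -0.0, 0.001]
force: [0.2, 0.0, -1.2]
finger_gap: 0.0598
gripper_force: 30.0
```

Run:
```python
from h import *
o=arm.get_obs();print(o['eef_pos'],o['finger_gap'],o['gripper_force'])
plan([(.502,-.1773,.060,82)],.6)
```

```text
[ 0.50306048 -0.17636398  0.08558718] 0.05982468401656017 29.99359041452408
0 [0.0, 0.0, 0.5] [0.0, 0.0, 0.0]
0 [0.0, 0.0, 0.5] [0.0, 0.0, 0.0]
0 [0.0, 0.0, 0.5] [0.0, 0.0, 0.1]
0 [0.0, -0.1, 0.5] [0.0, 0.0, 0.0]
0 [0.1, -0.01, 0.56] [0.0, 0.1, 0.1]
```

Call:
{"op": "jog_arm", "data": {
  "steps": [
    {"linear":[0.1,-0.1,0.8],"dr":[0,0,0]},
    {"linear":[0,0,0.8],"dr":[0,0,0]},
    {"linear":[0,0,0.7],"dr":[0,0,0]},
    {"linear":[0,0,0.4],"dr":[0,0,0]},
    {"linear":[0,0,0],"dr":[0,0,0]}
  ]
}}

```text
time: 22.1
eef_pos: [0.5001, -0.1775, 0.0565]
tcp_rot: [0.069, 0.998, 0.0, -0.001]
force: [0.1, -0.2, -0.9]
finger_gap: 0.0596
gripper_force: 30.0
```

Call:
{"op": "jog_arm", "data": {
  "steps": [
    {"linear":[0,0,0.2],"dr":[0,0,0]},
    {"linear":[0,0,0.1],"dr":[0,0,0]},
    {"linear":[0,0,0],"dr":[0,0,0]},
    {"linear":[0,0,0],"dr":[0,0,0]}
  ]
}}

```text
time: 22.5
eef_pos: [0.5012, -0.178, 0.0552]
tcp_rot: [0.069, 0.998, -0.0, 0.0]
force: [-1.1, 0.2, 2.0]
finger_gap: 0.0598
gripper_force: 30.0
```

Seated at closed height. Releasing and backing away for a check.

Call:
{"op": "jog_arm", "data": {
  "steps": [
    {"linear":[0,0,0],"dr":[0,0,0]},
    {"linear":[0,0,0],"dr":[0,0,0]},
    {"linear":[0,0,0],"dr":[0,0,0]},
    {"linear":[0,0,0],"dr":[0,0,0]},
    {"linear":[0,0,-2],"dr":[0,0,0]}
  ],
  "fingers": 8.8
}}

```text
time: 23.0
eef_pos: [0.4985, -0.1769, 0.0722]
tcp_rot: [0.069, 0.998, 0.001, -0.003]
force: [-0.2, 0.1, -0.1]
finger_gap: 0.0881
gripper_force: 0.0
```

Call:
{"op": "jog_arm", "data": {
  "steps": [
    {"linear":[0,0,-4.5],"dr":[0,0,0]},
    {"linear":[0,0,-4.5],"dr":[0,0,0]},
    {"linear":[0,0,-4.5],"dr":[0,0,0]},
    {"linear":[-1,4.5,-2],"dr":[0,0,0]},
    {"linear":[-1,4.5,-2],"dr":[0,0,0]}
  ]
}}

```text
time: 23.5
eef_pos: [0.5338, -0.0922, 0.252]
tcp_rot: [0.071, 0.997, -0.0, 0.002]
force: [0.7, 0.8, -0.0]
finger_gap: 0.088
gripper_force: 0.0
```

Call:
{"op": "jog_arm", "data": {
  "steps": [
    {"linear":[-1,4.5,0],"dr":[0,0,0]},
    {"linear":[-1,4.5,0],"dr":[0,0,0]},
    {"linear":[0,0,0],"dr":[0,0,0]},
    {"linear":[0,0,0],"dr":[0,0,0]}
  ]
}}

```text
time: 23.9
eef_pos: [0.5651, -0.0047, 0.2492]
tcp_rot: [0.068, 0.998, -0.0, -0.0]
force: [-0.1, 0.2, -0.2]
finger_gap: 0.088
gripper_force: 0.0
```

Run:
```python
from h import *
print(arm.get_obs()['eef_pos'])
a=grab('wrist')['color'][0:235];b=grab('side')['color'][100:365]
cv2.imwrite('pics/fin.png',np.vstack([a,b]))
```

```text
[ 0.565135   -0.00470753  0.24918777]
```

View pics/fin.png

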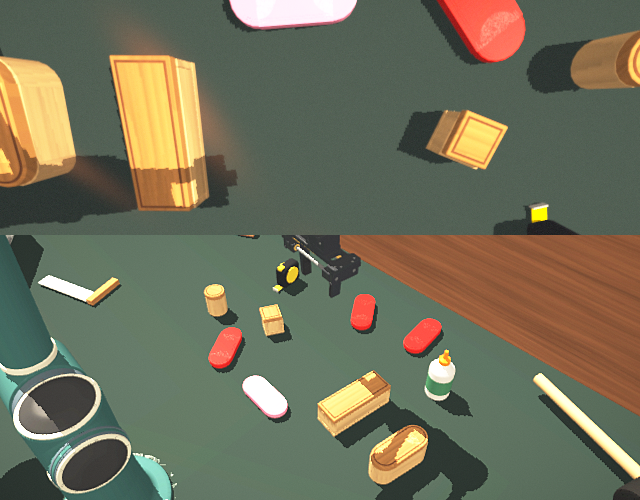

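All four boxes show flush, level, aligned lids, and the glue and tape haven't moved. Handing in.

```bash
python3 -c "
from cell import arm
print(arm.finish_job())"
```

```text
the job is handed in; nothing more can be done
None
```

I closed all four boxes with their own lids and handed the job in at about 24 s; the final pictures show every lid flush and in line, and the glue and tape were not touched, but no verdict came back.

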